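# Release the yellow seal drawer

### The job

Turn the dial cover of the seal magazine until its slot lies over the yellow drawer. With the pin tool from its holder, press the white release button recessed in that drawer and, keeping it down, push the drawer fully out until it locks, then stand the tool back in its holder. Leave the red and blue drawers shut and do not disturb the white flask or the small brown bottle standing nearby.

Things in the scene. Friction and masses are not known exactly. Their poses are not given: they have to be found in the camera images.
- magazine: Fixed round grey seal magazine, 184 mm across, 51 mm high to the top of its cover; origin at the centre of its underside. Three radial drawers, 26 mm wide, tops at 43 mm height: yellow slides out along the magazine's own -x (roughly towards the robot), red along the direction 60 degrees counter-clockwise of that seen from above, blue 60 degrees clockwise.
- dial (a joint): Turn of the green dial cover (168 mm across, top at 51 mm height, 5 mm thick) about the magazine's axis, rad, positive counter-clockwise from above, stops at -1.3 and 1.3, stays where left (friction 0.06 N m). Its only opening is a radial slot 16 mm wide, 28 to 79 mm from the axis; at 0 it lies over the yellow drawer's button and its whole path, at 1.047 over the red one's.
- dial_grip (a point): On the dial's axis, 75 mm above the bench: the height for the TCP when gripping the black bar handle on the dial. Its x axis runs along the bar and -x points to the slot. The bar is 50 mm long, 16 mm thick, from 54 to 80 mm height, with a white line on its top on the slot's side.
- yellow_drawer (a joint): How far the yellow drawer is out, m: 0 shut, 0.030 end stop. Three hidden teeth along the way catch it (the first within 1 mm) unless its button is held down more than about 5 mm; beyond 0.024 it locks open when the button is let up. Friction 1.5 N.
- yellow_button (a joint): How far the yellow drawer's button is pressed down, m: 0 up, 0.008 fully down; the spring takes 2 N to begin and 6.6 N fully down.
- yellow_button_top (a point): Centre of the top of the yellow drawer's round white button (13.6 mm across), carried along by the drawer; drawer shut: 38 mm from the magazine's axis, 36 mm above the bench. It is the floor of a 15 x 15 mm recess, 7 mm below the drawer's top, 15 mm below the dial's top.
- red_drawer (a joint): How far the red drawer is out, m; 0 shut. Built like the yellow one.
- blue_drawer (a joint): How far the blue drawer is out, m; 0 shut. Built like the yellow one.
- tool_holder: Fixed grey block 58 x 58 mm, 68 mm high, on a 74 mm foot plate, with a 16 x 16 mm square hole from the top down the middle; origin at the centre of its underside. Above the bench behind it and behind the magazine, plates and cylinders of the filling stations overhang from about x = 0.55 m on, 0.37 m and more up: a raised wrist must be carried past them closer to the robot (x about 0.4).
- pin_tool: Loose pin tool, 130 mm long, 90 g, standing pin down in the holder. Origin at the pin's tip, z up the tool. Steel pin 6 mm across from 0 to 60 mm, round flange 28 mm across to 65 mm, orange square handle 18 x 18 mm to 130 mm, its sides along the tool's x and y. In the holder the flange rests on the block's top, so the tip is 8 mm above the bench.
- yellow_front (a point): Middle of the yellow drawer's front face, 31 mm high, 90 mm from the magazine's axis when shut; its -x is the way the drawer slides out. The drawer is pushed by the pin against the wall of the button's recess; those walls go on down as the button sinks, and the 6 mm pin has 4.5 mm of play to each wall.
- oil_flask: Bystander: loose upright white flask with a black cap, 48 x 50 mm, 178 mm high, standing between the tool holder and the magazine; origin at its underside.
- dropper_bottle: Bystander: loose small brown bottle with a pale screw cap, 46 mm across, 85 mm high, standing to the left of the magazine; origin at its underside.
There are look-alikes about, which are no part of the job. There is more than one size of the pin_tool; the one meant has the size given above.

How it is judged:
By the outcome, as a careful person would: the job done as asked, in the order asked, and still so for the second after the job is handed in, with the robot touching nothing.
It also fails if it takes over 61 s, if anything falls off the work surface, if the arm or the gripper's body presses on something with over 40 N, if the wrist force passes 120 N, or if a joint passes its speed limit or range.

### The arm

A 6-joint arm with a two-finger parallel gripper is mounted at the origin on a cart in front of the work surface, level with it; the furniture and walls round the work are solid. World frame = base frame: x ahead of the robot, y to its left, z up, the work surface at z = 0. Lengths are in m, angles in rad, forces in N, time in s.
With the tool pointing down it reaches from about 0.35 to 0.775 m from the base axis. Payload 5.5 kg.
Tool frame: the origin (TCP) lies between the finger pads, 19 mm behind the fingertips; this is the grasp point; z points along the fingers, y is the line along which they close (so a half turn about z gives the same grasp; the last joint's range is limited). The gripper opens to 85 mm and grips with 20 to 120 N. Pads are 22 mm wide; open, the fingers measure 114 mm over their backs; the gripper's body (76 mm by 85 mm) begins 54 mm behind the grasp point. The pads swing forward as they close: fully open they stand 13 mm farther back than shut.
Start: joints at [-1.411, 0.313, 0.046, 1.304, 0, 1.431], TCP at [0.17, -0.549, 0.25] pointing down, gripper open.
Joint ranges: [-2.76, 2.76], [-0.86, 1.69], [-1.03, 1.26], [-2.2, 2.34], [-1.47, 1.5], [-3.14, 3.14]. Speed limits (rad/s): [2.57, 2.57, 3.14, 3.14, 3.14, 3.14].

### API

Orientations are given as a unit quaternion [w, x, y, z].
In Python, from workcell import env, cams, ticket, spotter gives the robot as it stands.
- The arm moves only by the tool jog_arm, never from a script. Its argument "increments" is a list that holds one entry, the list of rows, each a list of 7 numbers: the shift along the tool's x, y, z in units of 0.25 m (1.0 is 0.25 m), then the turn, a rotation vector about the tool's x, y, z in units of 180 degrees (1.0 is 180 degrees), then the closure in counts, from 0 (fully open) to 255 (shut). A call has 1 to 20 rows; each row shifts and turns the commanded pose from where the row before left it, along the tool's axes as they then stand; what a row does not reach is not made up. A row lasts 1/10 s, in which the tool goes at most 50 mm and 8.59 degrees, less where a joint would pass 70% of its speed; a pose out of reach is approached as far as the arm can. A call with a number of a shift or a turn outside -1 to 1 is refused whole. A call with a gripper value outside its range is refused whole. The fingers move at their own pace and stop on an object; "force" is the grip in N (left out, the last holds). Time passes only in rows, so rows that do not move let the fingers close. It gives the time, the measured TCP pose, the force, the opening and the grip force at its end, in the units of the state.
- env.get_state(): the state, without advancing time (a new reading comes with each control period).
- cams.read_camera(name): name is "side" or "top"; returns a dict with "pixels" (420x560x3 uint8, red, green, blue), "fx", "fy", "cx", "cy" (pixels), "k1" (the pictures are not rectified: a ray, as slopes to the right and down, at radius r is drawn at 1 + k1 r^2 times it, then the intrinsics apply), "xyz" and "attitude" of the camera in the world. Camera axes: x right, y down, z forward; pixel columns grow to the right and rows downward; lengths in m; the calibration is good to about 2 mm. A picture is of the moment at which its call begins. There is no depth.
- ticket.hand_in(): hands the job in; it is judged then, once.
Trained networks look in the newest picture that a camera, given by its name, has taken for a name from the list of things; names that differ only in an ending like _2 or _b are one class to them, and where a whole thing is asked for, a point or a joint stands for the part that bears it (a point fixed in the world has none). Each returns a list of dicts, best first, with "conf" (0 to 1); they miss things now and then, are a little off and sometimes report something else, mostly with a low value. They report only what shows in the picture. A call takes as long as a camera call. They do not tell look-alikes from the thing itself.
- spotter.find_in(target, camera): "uv" ([column, row] in pixels, amid what is visible of it).
- spotter.cut_out(target, camera): "region" (420x560 bool, what is visible of it) and "uv" ([column, row] in pixels, amid what is visible of it).
- spotter.landmark_of(target, camera): "uv" ([column, row] in pixels: a listed point, or the origin of a listed thing).
The state is a dict: "clock": time; "joint_pos": joint angles; "qvel": joint speeds; "tau": joint torques, N m; "tcp_pos": TCP position; "orientation": TCP orientation; "wrist_force": force on the tool from outside, world axes, zero at the start; "ft_torque": the same for the moment, N m; "finger_gap": finger opening in m; "grip_force": force on a finger pad.
Only numpy, scipy, OpenCV 4.12 (cv2) and the standard library are available. Lean on these libraries where they do the work, as an engineer would, in place of code of your own. Each camera call takes 0.05 s, during which the arm holds its last target. There are 200 camera calls.

## Working session

There is one attempt and no reset: what is moved stays moved. The work goes in short steps, Python scripts to look and compute and a tool call to move; the robot and the scene stay as the last step left them, time stands still between calls to the robot, and variables do not carry over. Pictures are saved under pics/ and viewed, at most 10 in all, crops included, and the job is handed in when it is done.

Besides the shell and the picture viewer there is one more tool, called after "Call:" in YAML: its name, and indented under it one key for each argument. jog_arm: Moves the arm, as the interface text tells. Shifts and turns lie within -1 to 1; 1 stands for 0.25 m of shift or 180 degrees of turn. Its arguments: {"type":"object","properties":{"increments":{"type":"array"},"force":{"type":"number"}},"required":["increments"]}

```bash
mkdir -p pics; cat > h.py <<'E'
import numpy as np, cv2
from scipy.spatial.transform import Rotation as R
from workcell import env, cams, ticket, spotter
def rot(q): return R.from_quat([q[1],q[2],q[3],q[0]])
def ray(c,uv):
    d=np.array([(uv[0]-c['cx'])/c['fx'],(uv[1]-c['cy'])/c['fy']]); s=d.copy()
    for _ in range(20): s=d/(1+c['k1']*(s@s))
    a=np.array(c['attitude']); M=rot(a) if a.size==4 else R.from_matrix(a)
    return np.array(c['xyz']),M.apply([s[0],s[1],1])
def atz(c,uv,z):
    o,d=ray(c,uv); return o+d*(z-o[2])/d[2]
def proj(c,p):
    a=np.array(c['attitude']); v=rot(a).inv().apply(np.array(p)-c['xyz']); s=v[:2]/v[2]; s=s*(1+c['k1']*(s@s))
    return np.array([c['fx']*s[0]+c['cx'],c['fy']*s[1]+c['cy']])
def tri(c1,u1,c2,u2):
    o1,d1=ray(c1,u1);o2,d2=ray(c2,u2)
    t=np.linalg.lstsq(np.c_[d1,-d2],o2-o1,rcond=None)[0]
    a,b=o1+d1*t[0],o2+d2*t[1]; return (a+b)/2,np.linalg.norm(a-b)
def save(c,n,box=None,k=1):
    im=c['pixels'][:,:,::-1]
    if box: im=im[box[1]:box[3],box[0]:box[2]]
    cv2.imwrite('pics/'+n,cv2.resize(im,None,fx=k,fy=k,interpolation=cv2.INTER_CUBIC))
E
python3 - <<'E'
from h import *
np.set_printoptions(precision=4,suppress=True)
C={n:cams.read_camera(n) for n in('side','top')}
for n,c in C.items():
    save(c,n+'0.png'); print(n,c['xyz'],c['attitude'],c['fx'],c['k1'])
for t in ['magazine','dial_grip','yellow_button_top','yellow_front','tool_holder','pin_tool','oil_flask','dropper_bottle']:
    for n in C: print(t,n,[(np.round(d['uv'],1).tolist(),round(d['conf'],2)) for d in spotter.landmark_of(t,n)][:4])
s=env.get_state();print(s['tcp_pos'],s['orientation'],s['clock'],s['finger_gap'])
E
```

```text
side [ 0.2255 -0.9947  0.5379] [-0.5485  0.8268 -0.1064  0.065 ] 420.459039456623 -0.037761626993976866
top [0.2606 0.0614 1.4488] [-0.0651  0.71   -0.6985  0.0611] 471.06322040167663 0.016909882884664034
magazine side [([289.1, 208.7], 0.87)]
magazine top [([246.1, 214.4], 0.56)]
dial_grip side [([283.2, 189.0], 0.96)]
dial_grip top [([246.1, 206.7], 0.79)]
yellow_button_top side []
yellow_button_top top []
yellow_front side []
yellow_front top [([232.4, 238.4], 0.35)]
tool_holder side []
tool_holder top [([399.8, 225.1], 0.62)]
pin_tool side [([312.3, 269.5], 0.41)]
pin_tool top [([400.8, 226.5], 0.62), ([356.3, 231.6], 0.57)]
oil_flask side [([307.1, 252.2], 0.92)]
oil_flask top [([332.7, 213.5], 0.74)]
dropper_bottle side [([257.4, 185.6], 0.76)]
dropper_bottle top [([172.2, 224.4], 0.74), ([330.0, 214.4], 0.27)]
[ 0.1698 -0.5494  0.25  ] [0.0001 0.9888 0.1493 0.    ] 0.9 0.0852681287755543
```

```bash
python3 - <<'E'
from h import *
np.set_printoptions(precision=4,suppress=True)
C={n:cams.read_camera(n) for n in('side','top')}
a=C['side'];b=C['top']
save(b,'topc.png',(150,140,470,310),2.5); save(a,'sidec.png',(190,110,450,310),3)
for n,z,u,v in [('mag',0,(289.1,208.7),(246.1,214.4)),('grip',.075,(283.2,189),(246.1,206.7)),('flask',0,(307.1,252.2),(332.7,213.5)),('bot',0,(257.4,185.6),(172.2,224.4)),('pin',.008,(312.3,269.5),(400.8,226.5)),('pin2',.008,(312.3,269.5),(356.3,231.6))]:
    print(n,atz(a,u,z),atz(b,v,z),tri(a,u,b,v))
print('holder',atz(b,(399.8,225.1),0))
E
```

```text
mag [0.5467 0.2004 0.    ] [0.5248 0.1872 0.    ] (array([0.533 , 0.185 , 0.0062]), np.float64(0.018703683436389517))
grip [0.5242 0.1864 0.075 ] [0.5344 0.1814 0.075 ] (array([0.5285, 0.1821, 0.0773]), np.float64(0.010749637581379375))
flask [ 0.5179 -0.0848  0.    ] [ 0.532  -0.0835  0.    ] (array([ 0.5255, -0.0822, -0.001 ]), np.float64(0.01332419306738206))
bot [0.4898 0.4377 0.    ] [0.4894 0.4164 0.    ] (array([0.4868, 0.4144, 0.0088]), np.float64(0.0024777324756493514))
pin [ 0.5006 -0.1809  0.008 ] [ 0.493  -0.2927  0.008 ] (array([ 0.4759, -0.2757,  0.0702]), np.float64(0.014274848196020373))
pin2 [ 0.5006 -0.1809  0.008 ] [ 0.4748 -0.1553  0.008 ] (array([ 0.4917, -0.161 , -0.0056]), np.float64(0.030173485938653096))
holder [ 0.4986 -0.2917  0.    ]
```

View pics/topc.png

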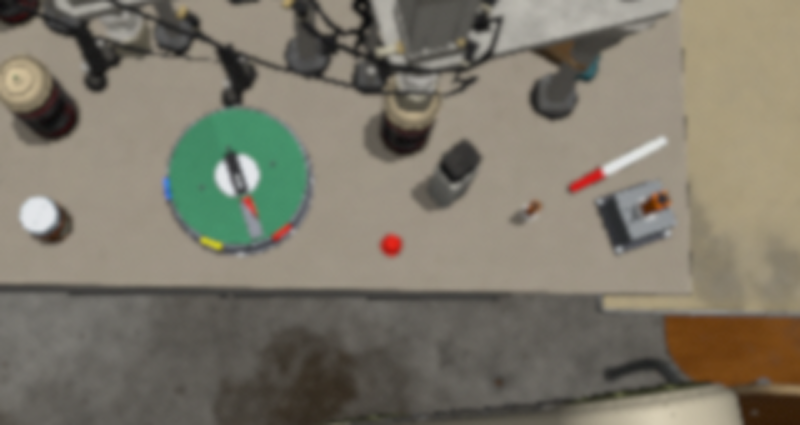

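View pics/sidec.png

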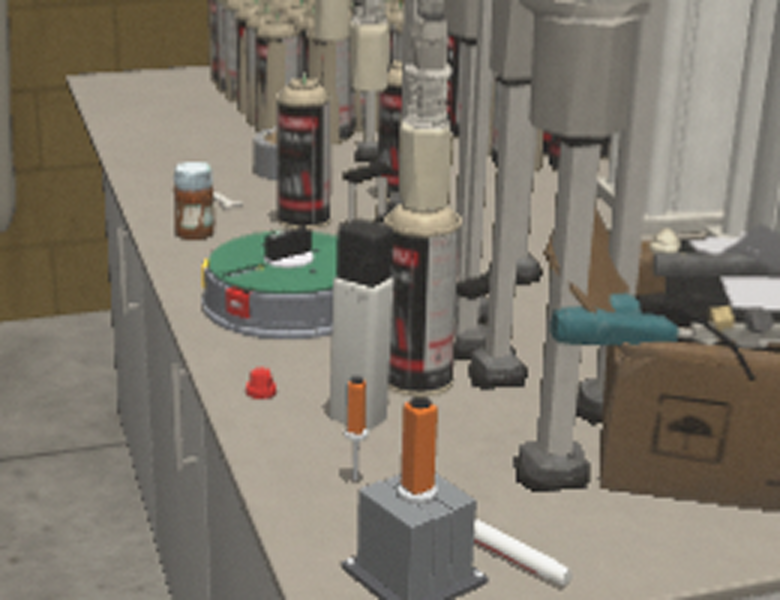

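The top view shows the dial centre near crop (238,177), the slot between the yellow (212,243) and red (282,233) drawers, and the holder with the tool near (637,215). The side view shows the big tool in the holder, with a smaller look-alike by the flask. Next I'll measure these by colour segmentation.

```bash
cat > seg.py <<'E'
from h import *
np.set_printoptions(precision=4,suppress=True)
b=cams.read_camera('top'); a=cams.read_camera('side')
hsv=cv2.cvtColor(b['pixels'],cv2.COLOR_RGB2HSV)
def comp(lo,hi,box):
    m=cv2.inRange(hsv,lo,hi); k=np.zeros_like(m); k[box[1]:box[3],box[0]:box[2]]=1; m=m*k
    n,l,s,c=cv2.connectedComponentsWithStats(m); i=1+np.argmax(s[1:,4]); return (l==i).astype(np.uint8),c[i],s[i]
box=(205,170,285,250)
g,_,_=comp((60,80,40),(90,255,255),box)
h=cv2.convexHull(max(cv2.findContours(g,0,1)[0],key=len))[:,0]
W=np.array([atz(b,p,.051)[:2] for p in h])
A=np.c_[2*W,np.ones(len(W))]; x=np.linalg.lstsq(A,(W**2).sum(1),rcond=None)[0]
r=np.sqrt(x[2]+x[0]**2+x[1]**2); print('dial ctr',x[:2],'r',r)
for n,lo,hi in [('yel',(22,120,90),(35,255,255)),('red',(0,150,80),(8,255,255)),('blu',(105,130,80),(125,255,255))]:
    bb=box if n!='red' else (255,225,285,250)
    m,c,s=comp(lo,hi,bb)
    p=atz(b,c,.037)[:2]-x[:2]; print(n,c,s[4],p,np.hypot(*p),np.degrees(np.arctan2(p[1],p[0])))
for c,n in((b,'top'),(a,'side')):
  for t in('tool_holder','pin_tool','dial_grip','dial'):
    for d in spotter.cut_out(t,n):
        m=d['region'].astype(np.uint8); q=cv2.findContours(m,0,1)[0]
        if q and d['conf']>.3: print(n,t,d['conf'],d['uv'],m.sum(),cv2.boundingRect(m),cv2.minAreaRect(max(q,key=len)))
save(b,'dialc.png',(205,170,285,250),7); save(b,'holdc.png',(340,190,430,250),8)
E
python3 seg.py
```

```text
dial ctr [0.5291 0.1879] r 0.08214818826674655
yel [234.32 237.08] 25 [-0.0813  0.0295] 0.08650119865689904 160.0417581791211
red [262.4286 232.2143] 14 [-0.0651 -0.055 ] 0.08524692991025123 -139.78704680596394
blu [216.375 215.125] 8 [-0.0148  0.0866] 0.08782854515415874 99.68827810303472
top tool_holder 0.97 [401.4, 228.2] 499 (390, 212, 30, 29) ((404.84930419921875, 225.93150329589844), (23.642311096191406, 26.4512996673584), 69.44395446777344)
top pin_tool 0.66 [411.4, 221.6] 88 (405, 217, 13, 10) ((410.9000549316406, 221.30003356933594), (7.602630138397217, 12.969193458557129), 63.43495178222656)
top pin_tool 0.6 [362.8, 225.1] 39 (359, 220, 7, 8) ((362.0000305175781, 223.50003051757812), (4.949747085571289, 7.77817440032959), 45.0)
top dial_grip 0.98 [244.5, 210.3] 2251 (217, 183, 55, 54) ((244.0, 209.5), (53.0, 54.0), 90.0)
top dial 0.82 [245.2, 211.1] 2324 (217, 183, 55, 55) ((244.0, 210.0), (54.0, 54.0), 90.0)
side tool_holder 0.66 [330.1, 293.6] 1553 (304, 269, 48, 47) ((326.4447937011719, 291.7066345214844), (46.62549591064453, 46.30777359008789), 83.1572265625)
side pin_tool 0.68 [331.6, 262.0] 397 (323, 242, 13, 36) ((329.0, 259.5), (35.0, 12.0), 90.0)
side pin_tool 0.65 [312.0, 245.6] 85 (306, 237, 6, 19) ((308.5, 246.0), (5.0, 18.0), 0.0)
side dial_grip 0.91 [282.3, 195.9] 808 (258, 185, 45, 23) ((280.0, 196.0), (22.0, 44.0), 90.0)
side dial 0.67 [282.6, 192.9] 781 (259, 185, 43, 23) ((280.0, 196.0), (22.0, 42.0), 90.0)
side dial 0.42 [253.8, 176.9] 310 (248, 164, 13, 26) ((254.0, 176.5), (25.0, 12.0), 90.0)
```

```bash
python3 -c "
import cv2,numpy as np
a=cv2.imread('pics/dialc.png');b=cv2.resize(cv2.imread('pics/holdc.png')[:, :],None,fx=.33,fy=.33)
a=cv2.resize(a,(400,400));b=cv2.imread('pics/holdc.png')[0:480,320:720];b=cv2.resize(b,(400,480))[:400]
cv2.imwrite('pics/both.png',np.hstack([a,b]))"
```

```text
(no output)
```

View pics/both.png

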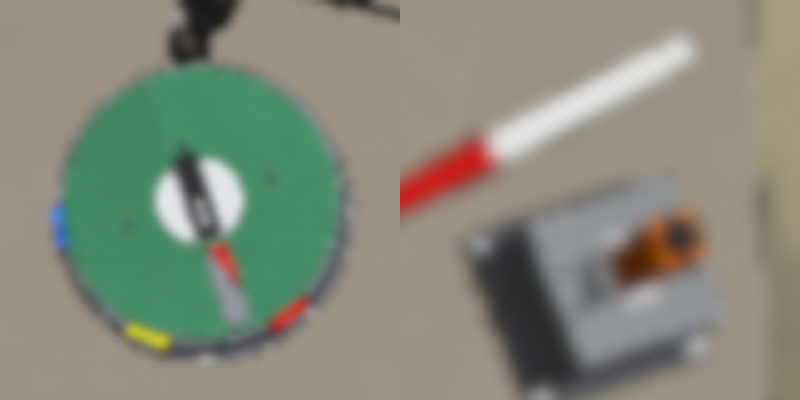

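The left half shows the slot pointing between yellow and red, with the bar's white line on the slot side. The right half shows the holder top with corners near (525,225), (672,175), (728,315), (580,368), and the tool's cap at (683,235).

```bash
python3 - <<'E'
from h import *
np.set_printoptions(precision=4,suppress=True)
b=cams.read_camera('top');a=cams.read_camera('side')
c=np.array([.5291,.1879])
f=lambda p:(205+p[0]/5-.4,170+p[1]/5-.4)
for n,p,z in(('slotend',(236,322),.051),('bar0',(186,155),.08),('bar1',(212,235),.08)):
    w=atz(b,f(p),z)[:2]; print(n,w,np.hypot(*(w-c)),np.degrees(np.arctan2(*(w-c)[::-1])))
w0=atz(b,f((186,155)),.08);w1=atz(b,f((212,235)),.08);print('bar ang',np.degrees(np.arctan2(*(w1-w0)[1::-1])),(w0+w1)/2)
g=lambda p:(340+(p[0]-80)/8-.4,190+p[1]/8-.4)
P=np.array([atz(b,g(p),.068)[:2] for p in((525,225),(672,175),(728,315),(580,368))])
print(P,P.mean(0)); 
for i in range(4): e=P[(i+1)%4]-P[i]; print(np.hypot(*e),np.degrees(np.arctan2(e[1],e[0])))
print('cap top',atz(b,g((683,235)),.138))
# side: tool handle
hs=cv2.cvtColor(a['pixels'],cv2.COLOR_RGB2HSV)
m=cv2.inRange(hs,(5,140,80),(18,255,255));m[:, :318]=0;m[:,345:]=0;m[:235]=0;m[280:]=0
ys,xs=np.nonzero(m);print(xs.min(),xs.max(),ys.min(),ys.max(),xs.mean(),ys.mean())
print('cap side',atz(a,(330.5,243.5),.138), 'mid', atz(a,(xs.mean(),ys.mean()),.1))
E
```

```text
slotend [0.4561 0.1639] 0.07686259507913694 -161.77417513850003
bar0 [0.5517 0.1943] 0.023447914115024924 15.838529784935332
bar1 [0.5036 0.1774] 0.027549664157464272 -157.5693334593649
bar ang -160.6000071666924 [0.5276 0.1858 0.08  ]
[[ 0.5094 -0.2622]
 [ 0.5292 -0.3172]
 [ 0.4768 -0.3361]
 [ 0.4562 -0.281 ]] [ 0.4929 -0.2991]
0.05844184260630938 -70.22285516781298
0.05566272952465986 -160.1549151224529
0.05880109210142938 110.57359675716341
0.056480772960441177 19.485429133826603
cap top [ 0.4941 -0.3012  0.138 ]
324 335 244 274 329.3904109589041 258.88013698630135
cap side [ 0.4985 -0.2969  0.138 ] mid [ 0.4992 -0.2925  0.1   ]
```

Call:
jog_arm:
  increments:
    - [[0.088, -0.025, 0, 0, 0, 0, 0], [0.088, -0.025, 0, 0, 0, 0, 0], [0.088, -0.025, 0, 0, 0, 0, 0], [0.088, -0.025, 0, 0, 0, 0, 0], [0.088, -0.025, 0, 0, 0, 0, 0], [0.088, -0.025, 0, 0, 0, 0, 0], [0.088, -0.025, 0, 0, 0, 0, 0], [0.088, -0.025, 0, 0, 0, 0, 0], [0.088, -0.025, 0, 0, 0, 0, 0], [0.088, -0.025, 0, 0, 0, 0, 0], [0.088, -0.025, 0, 0, 0, 0, 0], [0.088, -0.025, 0, 0, 0, 0, 0]]

```text
clock: 2.8
tcp_pos: [0.4006, -0.3992, 0.2501]
orientation: [0.0, 0.989, 0.149, 0.0]
wrist_force: [-0.0, -0.5, -0.3]
finger_gap: 0.0857
grip_force: 0.0
```

```bash
python3 -c "
from h import *
s=env.get_state();print(s['joint_pos'],s['tcp_pos'],s['orientation'],s['clock'])"
```

```text
[-9.25539134e-01  2.94582335e-01  2.05332415e-02  1.29646714e+00
 -6.74099228e-05  1.91628872e+00] [ 0.40064177 -0.39924873  0.25006637] [1.39231966e-04 9.88788635e-01 1.49321848e-01 3.69184937e-05] 2.8
```

Call:
jog_arm:
  increments:
    - [[0, 0, 0, 0, 0, -0.0475, 0], [0, 0, 0, 0, 0, -0.0475, 0], [0, 0, 0, 0, 0, -0.0475, 0], [0, 0, 0, 0, 0, -0.0475, 0], [0, 0, 0, 0, 0, -0.0475, 0], [0, 0, 0, 0, 0, -0.0475, 0], [0, 0, 0, 0, 0, -0.0475, 0], [0, 0, 0, 0, 0, -0.0475, 0], [0, 0, 0, 0, 0, -0.0475, 0], [0, 0, 0, 0, 0, -0.0475, 0], [0, 0, 0, 0, 0, -0.0475, 0], [0, 0, 0, 0, 0, -0.0475, 0], [0, 0, 0, 0, 0, -0.0475, 0], [0, 0, 0, 0, 0, -0.0475, 0], [0, 0, 0, 0, 0, -0.0475, 0], [0, 0, 0, 0, 0, -0.0475, 0], [0, 0, 0, 0, 0, -0.0475, 0], [0, 0, 0, 0, 0, -0.0475, 0], [0, 0, 0, 0, 0, -0.0475, 0], [0, 0, 0, 0, 0, -0.0475, 0]]

```text
clock: 4.8
tcp_pos: [0.3999, -0.3998, 0.25]
orientation: [0.0, -0.074, 0.997, -0.0]
wrist_force: [0.3, -0.1, 0.6]
finger_gap: 0.0855
grip_force: 0.0
```

Call:
jog_arm:
  increments:
    - [[0, 0, 0, 0, 0, -0.029, 0], [0, 0, 0, 0, 0, -0.029, 0], [-0.056, 0.146, 0, 0, 0, 0, 0], [-0.056, 0.146, 0, 0, 0, 0, 0], [-0.056, 0.146, 0, 0, 0, 0, 0], [-0.056, 0.146, 0, 0, 0, 0, 0], [-0.056, 0.146, 0, 0, 0, 0, 0], [-0.056, 0.146, 0, 0, 0, 0, 0], [-0.056, 0.146, 0, 0, 0, 0, 0], [-0.056, 0.146, 0, 0, 0, 0, 0], [-0.056, 0.146, 0, 0, 0, 0, 0], [-0.056, 0.146, 0, 0, 0, 0, 0], [-0.056, 0.146, 0, 0, 0, 0, 0], [-0.056, 0.146, 0, 0, 0, 0, 0], [-0.056, 0.146, 0, 0, 0, 0, 0], [-0.056, 0.146, 0, 0, 0, 0, 0], [-0.056, 0.146, 0, 0, 0, 0, 0], [0, 0, 0.16, 0, 0, 0, 0], [0, 0, 0.16, 0, 0, 0, 0], [0, 0, 0.16, 0, 0, 0, 0]]

```text
clock: 6.8
tcp_pos: [0.4243, 0.1868, 0.1291]
orientation: [0.001, -0.162, 0.987, -0.0]
wrist_force: [0.6, -0.0, -1.1]
finger_gap: 0.0855
grip_force: 0.0
```

Call:
jog_arm:
  force: 30
  increments:
    - [[-0.099, -0.034, 0, 0, 0, 0, 0], [-0.099, -0.034, 0, 0, 0, 0, 0], [-0.099, -0.034, 0, 0, 0, 0, 0], [-0.099, -0.034, 0, 0, 0, 0, 0], [0, 0, 0.072, 0, 0, 0, 0], [0, 0, 0.072, 0, 0, 0, 0], [0, 0, 0.072, 0, 0, 0, 0], [0, 0, 0, 0, 0, 0, 0], [0, 0, 0, 0, 0, 0, 255], [0, 0, 0, 0, 0, 0, 255], [0, 0, 0, 0, 0, 0, 255], [0, 0, 0, 0, 0, 0, 255], [0, 0, 0, 0, 0, 0, 255], [0, 0, 0, 0, 0, 0, 255], [0, 0, 0, 0, 0, 0, 255], [0, 0, 0, 0, 0, 0, 255]]

```text
clock: 8.4
tcp_pos: [0.5286, 0.188, 0.077]
orientation: [0.001, -0.163, 0.987, 0.002]
wrist_force: [-2.6, 7.4, 3.6]
finger_gap: 0.0155
grip_force: 32.7
```

Call:
jog_arm:
  increments:
    - [[0, 0, 0, 0, 0, 0.036, 255], [0, 0, 0, 0, 0, 0.036, 255], [0, 0, 0, 0, 0, 0.036, 255], [0, 0, 0, 0, 0, 0.036, 255], [0, 0, 0, 0, 0, 0.036, 255], [0, 0, 0, 0, 0, 0.035, 255], [0, 0, 0, 0, 0, 0, 255], [0, 0, 0, 0, 0, 0, 255], [0, 0, 0, 0, 0, 0, 255]]

```text
clock: 9.3
tcp_pos: [0.5286, 0.1894, 0.077]
orientation: [-0.0, 0.173, 0.985, 0.004]
wrist_force: [-3.2, 12.7, 2.9]
finger_gap: 0.0152
grip_force: 32.7
```

```bash
python3 -c "
from h import *
s=env.get_state();q=s['orientation'];print(s['joint_pos'],s['tcp_pos'],rot(q).as_matrix(),s['wrist_force'],s['ft_torque'],s['clock'])"
```

```text
[ 0.19726637  0.39626447 -0.27877545  0.89372901  0.00741564  0.54476445] [0.5285586  0.18935168 0.07702736] [[-9.40230796e-01  3.40537464e-01  5.34643277e-04]
 [ 3.40531354e-01  9.40201884e-01  7.66908673e-03]
 [ 2.10893873e-03  7.39277432e-03 -9.99970449e-01]] [-3.22568735 12.686607    2.86532798] [ 2.33436203  0.49507516 -0.06138192] 9.3
```

Call:
jog_arm:
  increments:
    - [[0, 0, 0, 0, 0, 0, 0], [0, 0, 0, 0, 0, 0, 0], [0, 0, 0, 0, 0, 0, 0], [0, 0, 0, 0, 0, 0, 0], [0, 0, -0.08, 0, 0, 0, 0], [0, 0, -0.08, 0, 0, 0, 0], [0, 0, -0.08, 0, 0, 0, 0], [0.138, -0.05, -0.08, 0, 0, 0, 0], [0.138, -0.05, -0.08, 0, 0, 0, 0], [0.138, -0.05, -0.08, 0, 0, 0, 0], [0, 0, 0, 0, 0, -0.044, 0], [0, 0, 0, 0, 0, -0.044, 0], [0, 0, 0, 0, 0, -0.044, 0], [0, 0, 0, 0, 0, -0.044, 0], [0, 0, 0, 0, 0, -0.044, 0], [0, 0, 0, 0, 0, 0, 0]]

```text
clock: 10.9
tcp_pos: [0.4187, 0.1855, 0.196]
orientation: [0.0, -0.169, 0.986, -0.0]
wrist_force: [-0.3, 0.1, -0.2]
finger_gap: 0.0852
grip_force: 0.0
```

```bash
python3 - <<'E'
from h import *
np.set_printoptions(precision=4,suppress=True)
s=env.get_state();M=rot(s['orientation']).as_matrix();print(s['tcp_pos'],np.degrees(np.arctan2(M[1,0],M[0,0])),s['clock'],M[:,2])
E
```

```text
[0.4187 0.1855 0.196 ] -160.4943522717784 10.9 [ 0.     -0.0002 -1.    ]
```

Call:
jog_arm:
  increments:
    - [[0.0495, -0.1405, 0, 0, 0, 0, 0], [0.0495, -0.1405, 0, 0, 0, 0, 0], [0.0495, -0.1405, 0, 0, 0, 0, 0], [0.0495, -0.1405, 0, 0, 0, 0, 0], [0.0495, -0.1405, 0, 0, 0, 0, 0], [0.0495, -0.1405, 0, 0, 0, 0, 0], [0.0495, -0.1405, 0, 0, 0, 0, 0], [0.0495, -0.1405, 0, 0, 0, 0, 0], [0.0495, -0.1405, 0, 0, 0, 0, 0], [0.0495, -0.1405, 0, 0, 0, 0, 0], [0.0495, -0.1405, 0, 0, 0, 0, 0], [0.0495, -0.1405, 0, 0, 0, 0, 0], [0.0495, -0.1405, 0, 0, 0, 0, 0]]

```text
clock: 12.2
tcp_pos: [0.4192, -0.3001, 0.196]
orientation: [0.0, -0.167, 0.986, -0.0]
wrist_force: [0.2, -0.0, -0.5]
finger_gap: 0.0854
grip_force: 0.0
```

```bash
python3 - <<'E'
from h import *
np.set_printoptions(precision=4,suppress=True)
s=env.get_state();print(s['tcp_pos'],s['clock'])
b=cams.read_camera('top');a=cams.read_camera('side')
A=cv2.resize(b['pixels'][170:250,205:285,::-1],(400,400),interpolation=cv2.INTER_CUBIC)
B=cv2.resize(a['pixels'][235:315,295:375,::-1],(400,400),interpolation=cv2.INTER_CUBIC)
cv2.imwrite('pics/two.png',np.hstack([A,B]))
# predicted slot/button/hot points
for c in [np.array([.530,.1885])]:
    u=np.array([np.cos(np.radians(160)),np.sin(np.radians(160))])
    for r,z in((.028,.051),(.079,.051),(.038,.036),(.09,.031)): print(r,proj(b,[*(c+u*r),z]), (proj(b,[*(c+u*r),z])+.4-[205,170])*5)
E
```

```text
[ 0.4192 -0.3001  0.196 ] 12.2
0.028 [240.9016 218.1692] [181.508  242.8458]
0.079 [234.5578 233.8343] [149.789  321.1717]
0.038 [240.1307 222.047 ] [177.6534 262.2349]
0.09 [233.8925 238.115 ] [146.4625 342.5751]
```

View pics/two.png

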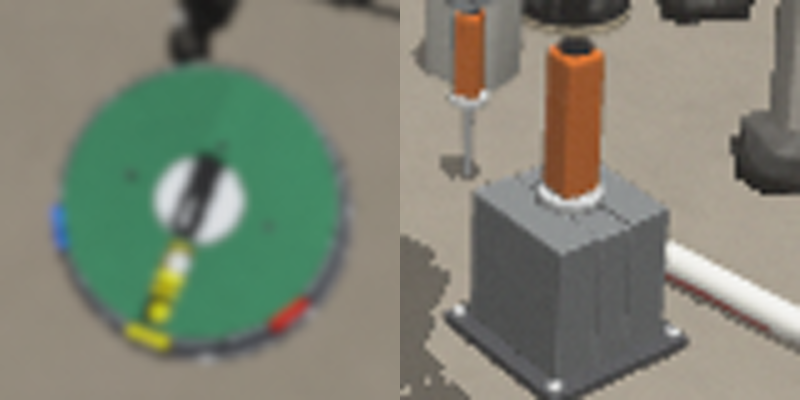

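The dial slot now lies over yellow, and the white button at (178,262) matches the predicted (177.7,262.2). The handle spans x 547–603 in the right half. I still need its yaw, so I'll check brightness across its faces.

```bash
python3 - <<'E'
from h import *
np.set_printoptions(precision=1,suppress=True,linewidth=160)
a=cams.read_camera('side');b=cams.read_camera('top')
print(a['pixels'][255:268,322:340].mean(0).T)
from itertools import product
T=np.array([.4935,-.300])
for yaw in range(0,90,15):
    r=[]
    for k in range(4):
        an=np.radians(yaw+45+90*k); p=T+.009*2**.5*np.array([np.cos(an),np.sin(an)]); r.append(proj(a,[*p,.105])[0])
    print(yaw,np.array(r))
save(a,'h1.png',(310,235,350,285),10)
E
```

```text
[[169.7 157.5 126.5 121.4 123.  124.  145.6 152.2 151.8 152.2 151.5 150.8 151.4 157.2 168.9 169.3 168.6 167.9]
 [160.5 146.   82.5  71.3  72.1  72.3  82.5  84.9  85.4  85.5  84.9  85.   85.2 140.3 159.7 160.2 159.6 158.9]
 [145.8 131.   58.4  42.6  42.   42.2  45.8  45.5  45.5  46.3  45.5  45.7  45.  122.3 144.5 145.1 145.3 144.4]]
0 [330.8 322.4 325.4 333.9]
15 [329.2 321.9 327.  334.4]
30 [327.6 321.8 328.7 334.4]
45 [326.  322.2 330.3 334. ]
60 [324.5 322.9 331.8 333.3]
75 [323.3 324.  333.  332.1]
```

View pics/h1.png

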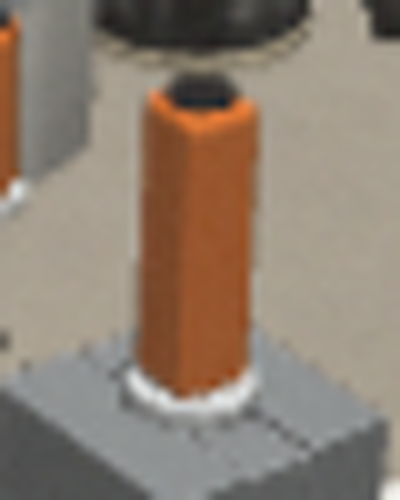

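The handle's faces put its yaw near 13°, so I'll grasp at about 195°.

Call:
jog_arm:
  force: 60
  increments:
    - [[0, 0, 0, 0, 0, 0.022, 0], [-0.0975, -0.027, 0, 0, 0, 0, 0], [-0.0975, -0.027, 0, 0, 0, 0, 0], [-0.0975, -0.027, 0, 0, 0, 0, 0], [0, 0, 0.088, 0, 0, 0, 0], [0, 0, 0.088, 0, 0, 0, 0], [0, 0, 0.088, 0, 0, 0, 0], [0, 0, 0.088, 0, 0, 0, 0], [0, 0, 0, 0, 0, 0, 0], [0, 0, 0, 0, 0, 0, 255], [0, 0, 0, 0, 0, 0, 255], [0, 0, 0, 0, 0, 0, 255], [0, 0, 0, 0, 0, 0, 255], [0, 0, 0, 0, 0, 0, 255], [0, 0, 0, 0, 0, 0, 255], [0, 0, 0, 0, 0, 0, 255]]

```text
clock: 14.0
tcp_pos: [0.4959, -0.2986, 0.109]
orientation: [0.001, -0.135, 0.991, -0.001]
wrist_force: [-0.9, 0.8, 5.6]
finger_gap: 0.0175
grip_force: 58.9
```

```bash
python3 - <<'E'
from h import *
s=env.get_state();M=rot(s['orientation']).as_matrix();print(s['tcp_pos'],M[:,0],s['joint_pos'],s['clock'],s['wrist_force'])
a=cams.read_camera('side');save(a,'grip.png',(280,200,380,300),6)
E
```

```text
[ 0.49591917 -0.29859278  0.1089575 ] [-0.96340638 -0.26804324 -0.00098461] [-6.80631446e-01  3.97619637e-01 -1.88781518e-01  9.82772323e-01
  5.31008963e-05 -9.51992276e-01] 14.0 [-0.86599246  0.77417509  5.56466125]
```

View pics/grip.png

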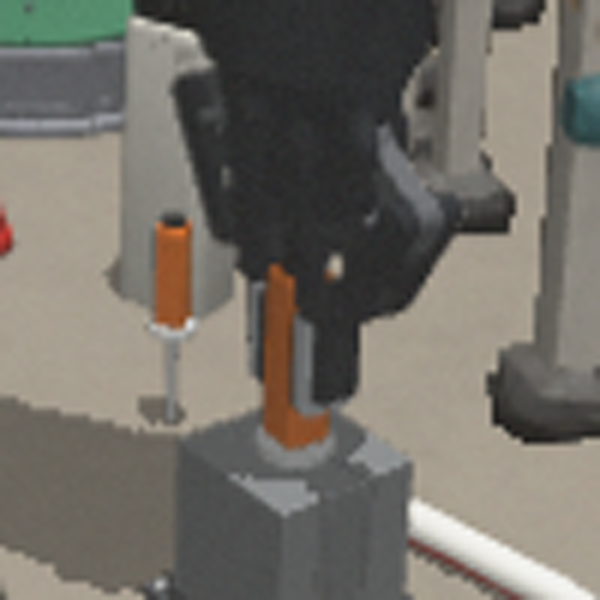

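Grip is good: the orange handle is centred between the pads. Next I lift it out, back off and turn.

Call:
jog_arm:
  increments:
    - [[0, 0, -0.11, 0, 0, 0, 255], [0, 0, -0.11, 0, 0, 0, 255], [0, 0, -0.11, 0, 0, 0, 255], [0, 0, -0.11, 0, 0, 0, 255], [0.0975, 0.027, 0, 0, 0, 0, 255], [0.0975, 0.027, 0, 0, 0, 0, 255], [0.0975, 0.027, 0, 0, 0, 0, 255], [0, 0, 0, 0, 0, -0.0433, 255], [0, 0, 0, 0, 0, -0.0433, 255], [0, 0, 0, 0, 0, -0.0433, 255], [0, 0, 0, 0, 0, -0.0433, 255], [0, 0, 0, 0, 0, -0.0433, 255], [0, 0, 0, 0, 0, -0.0433, 255], [0, 0, 0, 0, 0, -0.0433, 255], [0, 0, 0, 0, 0, 0, 255]]

```text
clock: 15.55
tcp_pos: [0.4194, -0.2982, 0.2176]
orientation: [-0.0, -0.574, 0.819, 0.0]
wrist_force: [-0.4, 0.2, -0.7]
finger_gap: 0.0177
grip_force: 58.5
```

```bash
python3 - <<'E'
from h import *
np.set_printoptions(precision=4,suppress=True)
s=env.get_state();M=rot(s['orientation']).as_matrix();print(s['tcp_pos'],M[:,0],M[:,2],s['joint_pos'],s['clock'],s['finger_gap'])
a=cams.read_camera('side')
t=s['tcp_pos']
tip=proj(a,np.array(t)+M@[0,0,.101]);fl=proj(a,np.array(t)+M@[0,0,.038]);print(tip,fl)
u,v=map(int,tip);save(a,'pin.png',(u-30,v-50,u+30,v+10),8)
print((tip+.5-[u-30,v-50])*8,(fl+.5-[u-30,v-50])*8)
E
```

```text
[ 0.4194 -0.2982  0.2176] [-0.34   -0.9404 -0.0002] [-0.0006  0.0004 -1.    ] [-0.7741  0.2095 -0.1716  1.1903 -0.0001 -1.998 ] 15.55 0.01765996067091766
[292.5309 258.38  ] [292.5576 229.7585]
[248.2473 407.0401] [248.4609 178.068 ]
```

View pics/pin.png

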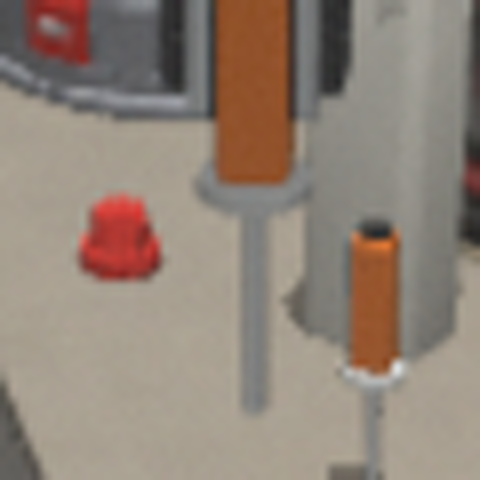

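Tool hangs vertical, with the tip at crop (255,410), within 1 px of prediction. I'll carry it to the magazine.

Call:
jog_arm:
  increments:
    - [[-0.1446, 0.0523, 0, 0, 0, 0, 255], [-0.1446, 0.0523, 0, 0, 0, 0, 255], [-0.1446, 0.0523, 0, 0, 0, 0, 255], [-0.1446, 0.0523, 0, 0, 0, 0, 255], [-0.1446, 0.0523, 0, 0, 0, 0, 255], [-0.1446, 0.0523, 0, 0, 0, 0, 255], [-0.1446, 0.0523, 0, 0, 0, 0, 255], [-0.1446, 0.0523, 0, 0, 0, 0, 255], [-0.1446, 0.0523, 0, 0, 0, 0, 255], [-0.1446, 0.0523, 0, 0, 0, 0, 255], [-0.1446, 0.0523, 0, 0, 0, 0, 255], [-0.1446, 0.0523, 0, 0, 0, 0, 255], [-0.1446, 0.0523, 0, 0, 0, 0, 255], [-0.034, -0.094, 0, 0, 0, 0, 255], [-0.034, -0.094, 0, 0, 0, 0, 255], [-0.034, -0.094, 0, 0, 0, 0, 255], [0, 0, 0.075, 0, 0, 0, 255], [0, 0, 0.075, 0, 0, 0, 255], [0, 0, 0.075, 0, 0, 0, 255], [0, 0, 0, 0, 0, 0, 255]]

```text
clock: 17.6
tcp_pos: [0.4927, 0.2009, 0.159]
orientation: [-0.003, -0.573, 0.819, 0.001]
wrist_force: [-0.5, 0.1, -0.7]
finger_gap: 0.0172
grip_force: 59.0
```

```bash
python3 - <<'E'
from h import *
np.set_printoptions(precision=4,suppress=True)
s=env.get_state();M=rot(s['orientation']).as_matrix();print(s['tcp_pos'],M[:,0],s['wrist_force'],s['clock'])
a=cams.read_camera('side')
t=np.array(s['tcp_pos']);c=np.array([.530,.1885]);u=np.array([np.cos(np.radians(160)),np.sin(np.radians(160))])
tip=proj(a,t+M@[0,0,.101]);x0,y0=int(tip[0])-30,int(tip[1])-30
save(a,'slot.png',(x0,y0,x0+60,y0+50),10)
f=lambda p:(proj(a,p)+.5-[x0,y0])*10
print('tip',f(t+M@[0,0,.101]))
n=np.array([-u[1],u[0]])
for r in(.028,.079):
  for w in(-.008,.008): print('slot',r,w,f([*(c+u*r+n*w),.051]))
print('err radial,lat',(t[:2]-c)@u,(t[:2]-c)@n)
E
```

```text
[0.4927 0.2009 0.159 ] [-0.3428 -0.9394  0.0032] [-0.5482  0.1404 -0.74  ] 17.6
tip [306.8069 310.1505]
slot 0.028 -0.008 [347.9214 320.8436]
slot 0.028 0.008 [342.1222 339.6705]
slot 0.079 -0.008 [187.709  316.3473]
slot 0.079 0.008 [180.1464 335.0534]
err radial,lat 0.03929992443446754 0.001130497040294686
```

View pics/slot.png

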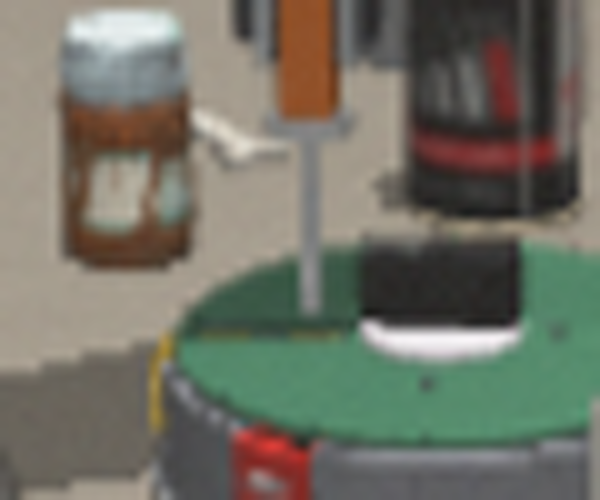

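Tip at (310,315) hangs right over the slot, which spans rows 318–338. I'll make a small correction and descend.

Call:
jog_arm:
  increments:
    - [[-0.0045, -0.004, 0, 0, 0, 0, 255], [0, 0, 0.024, 0, 0, 0, 255], [0, 0, 0.024, 0, 0, 0, 255], [0, 0, 0.024, 0, 0, 0, 255], [0, 0, 0.016, 0, 0, 0, 255], [0, 0, 0.008, 0, 0, 0, 255], [0, 0, 0, 0, 0, 0, 255]]

```text
clock: 18.35
tcp_pos: [0.4957, 0.2021, 0.1374]
orientation: [-0.0, -0.574, 0.819, 0.0]
wrist_force: [-0.1, -0.4, -0.4]
finger_gap: 0.0175
grip_force: 59.0
```

Call:
jog_arm:
  increments:
    - [[0, 0, 0.009, 0, 0, 0, 255], [0, 0, 0.009, 0, 0, 0, 255], [0, 0, 0.009, 0, 0, 0, 255], [0, 0, 0.004, 0, 0, 0, 255], [0, 0, 0, 0, 0, 0, 255], [0, 0, 0, 0, 0, 0, 255]]

```text
clock: 18.95
tcp_pos: [0.4961, 0.2022, 0.1303]
orientation: [0.0, -0.574, 0.819, -0.0]
wrist_force: [-1.5, -0.0, 4.9]
finger_gap: 0.0171
grip_force: 59.5
```

Call:
jog_arm:
  increments:
    - [[0, 0, 0.009, 0, 0, 0, 255], [0, 0, 0, 0, 0, 0, 255], [0, 0.012, 0, 0, 0, 0, 255], [0, 0.012, 0, 0, 0, 0, 255], [0, 0.012, 0, 0, 0, 0, 255], [0, 0.012, 0, 0, 0, 0, 255], [0, 0, 0, 0, 0, 0, 255]]

```text
clock: 19.65
tcp_pos: [0.4859, 0.2061, 0.1287]
orientation: [0.001, -0.574, 0.819, -0.001]
wrist_force: [0.1, -1.6, 6.5]
finger_gap: 0.0176
grip_force: 59.8
```

Call:
jog_arm:
  increments:
    - [[0, 0.012, 0, 0, 0, 0, 255], [0, 0.012, 0, 0, 0, 0, 255], [0, 0.012, 0, 0, 0, 0, 255], [0, 0.012, 0, 0, 0, 0, 255], [0, 0.012, 0, 0, 0, 0, 255], [0, 0.012, 0, 0, 0, 0, 255], [0, 0.012, 0, 0, 0, 0, 255], [0, 0, 0, 0, 0, 0, 255], [0, 0, 0, 0, 0, 0, 255]]

```text
clock: 20.55
tcp_pos: [0.4665, 0.2133, 0.1287]
orientation: [0.001, -0.574, 0.819, -0.001]
wrist_force: [1.2, -1.5, 6.2]
finger_gap: 0.0176
grip_force: 59.8
```

Call:
jog_arm:
  increments:
    - [[0, 0.01, 0, 0, 0, 0, 255], [0, 0.01, 0, 0, 0, 0, 255], [0, 0.008, 0, 0, 0, 0, 255], [0, 0, 0, 0, 0, 0, 255], [0, 0, 0, 0, 0, 0, 255]]

```text
clock: 21.05
tcp_pos: [0.4618, 0.2155, 0.1291]
orientation: [0.003, -0.574, 0.819, -0.002]
wrist_force: [4.4, -1.9, 5.0]
finger_gap: 0.0173
grip_force: 59.7
```

End stop felt, with about 31 mm of radial travel. I'll back off slightly and lift out.

Call:
jog_arm:
  increments:
    - [[0, -0.01, 0, 0, 0, 0, 255], [0, 0, -0.03, 0, 0, 0, 255], [0, 0, -0.04, 0, 0, 0, 255], [0, 0, -0.06, 0, 0, 0, 255], [0, 0, -0.11, 0, 0, 0, 255], [0, 0, -0.12, 0, 0, 0, 255], [0, -0.0, 0, 0, 0, 0, 255]]

```text
clock: 21.75
tcp_pos: [0.4615, 0.2155, 0.2216]
orientation: [0.002, -0.575, 0.818, -0.0]
wrist_force: [-0.1, -0.8, -0.3]
finger_gap: 0.017
grip_force: 59.2
```

```bash
python3 - <<'E'
from h import *
np.set_printoptions(precision=4,suppress=True)
s=env.get_state();M=rot(s['orientation']).as_matrix();print(s['tcp_pos'],M[:,0],s['wrist_force'],s['clock'])
a=cams.read_camera('side');hs=cv2.cvtColor(a['pixels'],cv2.COLOR_RGB2HSV)
m=cv2.inRange(hs,(22,120,80),(35,255,255));m[:,:230]=0;m[:,300:]=0;m[:170]=0;m[225:]=0
ys,xs=np.nonzero(m);print(len(xs),xs.min(),xs.max(),ys.min(),ys.max())
c=np.array([.530,.1885]);u=np.array([np.cos(np.radians(160)),np.sin(np.radians(160))])
for e in(0,.024,.03): print(e,proj(a,[*(c+u*(.09+e)),.031]))
save(a,'out.png',(225,150,315,220),8)
E
```

```text
[0.4615 0.2155 0.2216] [-0.3398 -0.9405 -0.0029] [-0.0869 -0.79   -0.2526] 21.75
106 248 258 196 206
0 [256.6476 200.8404]
0.024 [249.1661 200.6187]
0.03 [247.3001 200.5634]
```

View pics/out.png

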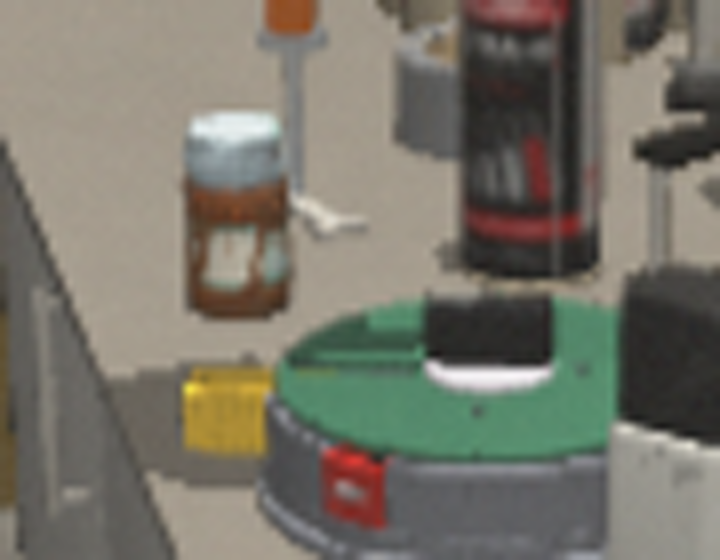

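Drawer is out: its yellow front edge is at column 248, against 247.3 predicted for 30 mm. The bottle and the other drawers are undisturbed. I'll carry the tool back.

Call:
jog_arm:
  increments:
    - [[0.028, 0.078, 0, 0, 0, 0, 255], [0.028, 0.078, 0, 0, 0, 0, 255], [0.1488, -0.0538, 0, 0, 0, 0, 255], [0.1488, -0.0538, 0, 0, 0, 0, 255], [0.1488, -0.0538, 0, 0, 0, 0, 255], [0.1488, -0.0538, 0, 0, 0, 0, 255], [0.1488, -0.0538, 0, 0, 0, 0, 255], [0.1488, -0.0538, 0, 0, 0, 0, 255], [0.1488, -0.0538, 0, 0, 0, 0, 255], [0.1488, -0.0538, 0, 0, 0, 0, 255], [0.1488, -0.0538, 0, 0, 0, 0, 255], [0.1488, -0.0538, 0, 0, 0, 0, 255], [0.1488, -0.0538, 0, 0, 0, 0, 255], [0.1488, -0.0538, 0, 0, 0, 0, 255], [0.1488, -0.0538, 0, 0, 0, 0, 255], [0, 0, 0, 0, 0, 0.0433, 255], [0, 0, 0, 0, 0, 0.0433, 255], [0, 0, 0, 0, 0, 0.0433, 255], [0, 0, 0, 0, 0, 0.0433, 255], [0, 0, 0, 0, 0, 0.0433, 255]]

```text
clock: 23.8
tcp_pos: [0.4181, -0.298, 0.2161]
orientation: [-0.001, -0.266, 0.964, 0.002]
wrist_force: [-0.3, 0.3, -0.7]
finger_gap: 0.0173
grip_force: 59.3
```

Call:
jog_arm:
  increments:
    - [[0, 0, 0, 0, 0, 0.0433, 255], [0, 0, 0, 0, 0, 0.0433, 255], [0, 0, 0, 0, 0, 0, 255], [0, 0, 0, 0, 0, 0, 255]]

```text
clock: 24.2
tcp_pos: [0.4185, -0.2984, 0.2168]
orientation: [-0.001, -0.137, 0.991, 0.001]
wrist_force: [0.2, 0.1, -0.3]
finger_gap: 0.017
grip_force: 59.2
```

Call:
jog_arm:
  increments:
    - [[-0.0745, -0.0212, 0, 0, 0, 0, 255], [-0.0745, -0.0212, 0, 0, 0, 0, 255], [-0.0745, -0.0212, 0, 0, 0, 0, 255], [-0.0745, -0.0212, 0, 0, 0, 0, 255], [0, 0, 0.06, 0, 0, 0, 255], [0, 0, 0.06, 0, 0, 0, 255], [0, 0, 0, 0, 0, 0, 255], [0, 0, 0, 0, 0, 0, 255]]

```text
clock: 25.0
tcp_pos: [0.4962, -0.2993, 0.1874]
orientation: [-0.001, -0.136, 0.991, 0.001]
wrist_force: [-0.8, -0.2, -0.9]
finger_gap: 0.0176
grip_force: 59.2
```

```bash
python3 - <<'E'
from h import *
np.set_printoptions(precision=4,suppress=True)
s=env.get_state();M=rot(s['orientation']).as_matrix();print(s['tcp_pos'],M[:,0],M[:,2],s['wrist_force'],s['clock'])
E
```

```text
[ 0.4962 -0.2993  0.1874] [-0.963  -0.2696  0.0009] [-0.0012  0.0009 -1.    ] [-0.8478 -0.2216 -0.9086] 25.0
```

Call:
jog_arm:
  increments:
    - [[0, 0, 0.04, 0, 0, 0, 255], [0, 0, 0.04, 0, 0, 0, 255], [0, 0, 0.05, 0, 0, 0, 255], [0, 0, 0.05, 0, 0, 0, 255], [0, 0, 0.05, 0, 0, 0, 255], [0, 0, 0.04, 0, 0, 0, 255], [0, 0, 0.02, 0, 0, 0, 255], [0, 0, 0.01, 0, 0, 0, 255], [0, 0, 0.006, 0, 0, 0, 255], [0, 0, 0, 0, 0, 0, 255], [0, 0, 0, 0, 0, 0, 255]]

```text
clock: 26.1
tcp_pos: [0.4969, -0.2999, 0.1118]
orientation: [0.0, -0.135, 0.991, -0.0]
wrist_force: [-0.8, -0.3, -1.0]
finger_gap: 0.0175
grip_force: 59.2
```

No contact yet, so the pin is well inside the hole. I'll lower the last 3 mm gently.

Call:
jog_arm:
  increments:
    - [[0, 0, 0.006, 0, 0, 0, 255], [0, 0, 0.006, 0, 0, 0, 255], [0, 0, 0, 0, 0, 0, 255]]

```text
clock: 26.4
tcp_pos: [0.4969, -0.2999, 0.109]
orientation: [0.0, -0.135, 0.991, -0.0]
wrist_force: [-1.0, 0.1, 3.3]
finger_gap: 0.0173
grip_force: 59.6
```

Call:
jog_arm:
  increments:
    - [[0, 0, 0, 0, 0, 0, 0], [0, 0, 0, 0, 0, 0, 0], [0, 0, 0, 0, 0, 0, 0], [0, 0, 0, 0, 0, 0, 0], [0, 0, -0.05, 0, 0, 0, 0], [0, 0, -0.1, 0, 0, 0, 0], [0, 0, -0.12, 0, 0, 0, 0], [0, 0, -0.12, 0, 0, 0, 0], [0, 0, -0.08, 0, 0, 0, 0], [0.12, 0.033, 0, 0, 0, 0, 0], [0.12, 0.033, 0, 0, 0, 0, 0], [0.12, 0.033, 0, 0, 0, 0, 0], [0, 0, 0, 0, 0, 0, 0]]

```text
clock: 27.7
tcp_pos: [0.4005, -0.2994, 0.2269]
orientation: [-0.0, -0.134, 0.991, 0.0]
wrist_force: [-0.2, -0.6, 0.9]
finger_gap: 0.0853
grip_force: 0.0
```

```bash
python3 - <<'E'
from h import *
b=cams.read_camera('top');a=cams.read_camera('side')
A=cv2.resize(b['pixels'][165:245,165:285,::-1],(480,320),interpolation=cv2.INTER_CUBIC)
B=cv2.resize(a['pixels'][235:315,295:375,::-1],(320,320),interpolation=cv2.INTER_CUBIC)
cv2.imwrite('pics/end.png',np.hstack([A,B]))
E
```

```text
(no output)
```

View pics/end.png

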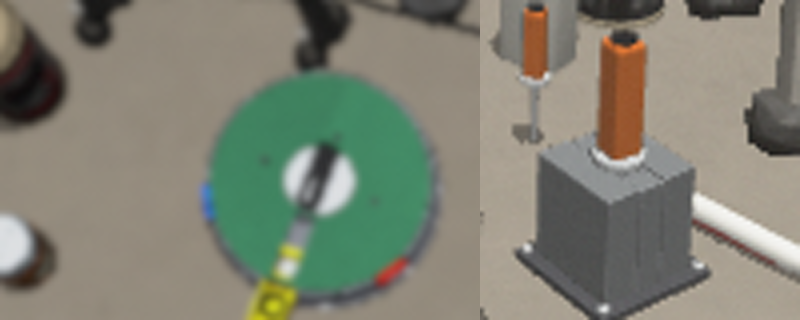

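The yellow drawer is out with its white button up at (288,268). Red and blue are shut, the tool stands in the holder at (622,100), and the bottle is in place. I'm handing in.

```bash
python3 -c "
from h import *
print(ticket.hand_in())"
```

```text
the job is handed in; nothing more can be done
None
```

The job is handed in at about 28 s of the 61 s allowed: the dial slot is over yellow, the yellow drawer is pushed out to its end stop (about 30 mm) with its button back up, the pin tool is back in its holder, and red, blue, the flask and the bottle look undisturbed; the lock itself was not tested, and no verdict came back.

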